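# Tip the block down into the drill jig and clamp it

## Task

The wooden block has just had its end drilled and still stands on end in the drill jig; get it ready for the cross hole. Tip it over along the fence towards the end stop so that it lies on its side, push it under the drill bush until its end is right up against the end stop, then swing the dark wooden cam lever fully closed so that the block is clamped against the fence. Only push with the fingertips, never pick the block up, and leave everything around the jig where it is.

Things in the scene. Friction and masses are not known exactly. Their poses are not given: they have to be found in the camera images.
- jig: Drill jig, fixed to the bench at varying places and angles: plywood base 285 (x) x 145 (y) x 12 mm. Origin on the bench below the base, half-way along it, 4.5 mm off its middle line; x runs along the fence to the end stop, y towards the fence, z up. Its -x end and its near (-y) long side are open
- fence_face (a point): Point on the inner face of the fence, half-way along the base, on the base's top (z = 12 mm). The fence is a wooden rail along the far long side: inner face at y = +52 mm in the jig's frame, from x = -142 to +107 mm, top 44 mm above the bench, its inner top corner bevelled by 8 mm. Axes as the jig
- stop_face (a point): Point on the face of the end stop, on the base's top, in the middle of the lane for the block. The stop is a wooden block across the jig's +x end: face at x = +112.5 mm in the jig's frame, top 62 mm above the bench. Axes as the jig
- bush (a point): Middle of the steel drill bush, at its top, 76 mm above the bench, 15 mm before the stop's face. It sits in an aluminium plate on the end stop, 44 mm wide, which overhangs the stop's face by 30 mm with its underside 62 mm above the bench: the lying block (top 57 mm above the bench) passes under it. Axes as the jig
- block_center (a point): Centre of the loose wooden block, 45 x 45 x 120 mm, 120 to 200 g. It starts on end on the base, 3 to 6 mm from the fence and within 1.5 degrees of square; once tipped it lies 45 to 77 mm short of the stop. Its y axis runs along its length (up at first), x to the stop at first (down once tipped), z away from the fence. Past 20 degrees of lean it falls by itself
- block_top (a point): Centre of the block's upper end face at the start, 60 mm from the block's centre along its y axis; this end finishes against the end stop. Axes as block_center
- block_edge (a point): Middle of the block's lower edge on the side of the end stop, about which it tips (+22.5 mm in x, -60 mm in y from the block's centre). It stays down on the base throughout. Axes as block_center
- cam_lever (a joint): Clamp lever's angle about its upright bolt: 0 = fully open (points away from the fence, 35 degrees towards the end stop), 2.1 = closed, at its limit (points to the -x end, 5 degrees off the fence's line). Closing is clockwise from above. It starts between 0 and 0.6; the cam touches the block at 1.4 to 1.9. About 2 N at the ball end moves it, up to 6 N near the end; it stays where left
- lever_knob (a point): Centre of the 23 mm ball at the end of the clamp lever, 108 mm from the bolt's axis, 25 mm above the bench; it turns with the lever. The lever is a round dark wooden bar, 16 mm thick, in one piece with the cam, its axis 25 mm above the bench
- cam_pivot (a point): Point on the axis of the lever's bolt, 25 mm above the bench, at x = +52.5 mm, y = -31.5 mm in the jig's frame. The eccentric round cam on it, 28 mm in radius and 20 mm thick, leaves the lying block's lane free by 10 mm or more while the lever is under 0.6, and squeezes the block against the fence when closed. The nut's end is 47 mm above the bench
- wax_can: Bystander, loose: yellow tin can, 73 mm across, 133 mm tall. Origin at the centre of its underside
- pliers: Bystander, loose: red-handled pliers lying flat, 171 x 62 x 14 mm. Origin at the centre of its underside
- tape_measure: Bystander, loose: yellow pocket tape measure, 65 x 91 x 34 mm. Origin at the centre of its underside
- mouse: Bystander, loose: black computer mouse, 115 x 65 x 41 mm. Origin at the centre of its underside
- screwdriver: Bystander, loose: blue-handled screwdriver lying flat, 164 mm long, 27 mm thick. Origin at the centre of its underside
There are look-alikes about, which are no part of the job. What is shaped like the part that bears block_center but blue or pink is not meant.

How it is judged (in metres and radians):
On the way, in this order (a step that is already met when the one before it is completed fails the run):
1. the block lies on its side along the jig, the cam lever not yet closed (angle between block_center's own y axis and vertical above 1.52 rad and z of block_center in the frame of jig below 0.045 m and value of joint cam_lever below 1.6 rad), for 0.05 s.
2. the lying block is up against the end stop, the cam lever not yet closed (angle between block_center's own y axis and vertical above 1.52 rad and x of block_top in the frame of jig between 0.109 and 0.1155 m and value of joint cam_lever below 1.6 rad), for 0.1 s.
At the end, for the whole second after the job is handed in: The block lies flat on the base with its former top end within 3.5 mm of the end stop, its side within about 2.5 mm of the fence and parallel to it within 2 degrees, and the cam lever is within 0.1 rad of fully closed and presses on the block (angle between block_center's own y axis and vertical above 1.52 rad and x of block_top in the frame of jig between 0.109 and 0.1155 m and y of block_center in the frame of jig between 0.027 and 0.0315 m and z of block_center in the frame of jig below 0.038 m and angle between the y axis of block_center and the x axis of jig, either way round below 0.035 rad and value of joint cam_lever above 2 rad and contact force between block and cam_lever above 2 N); the robot touches nothing.
It fails at once if the block is lifted off the base instead of being tipped (z of block_edge in the frame of jig above 0.042 m or z of block_center in the frame of jig above 0.09 m).
It fails at once if something around the jig is pushed away or knocked over (distance of any of wax_can, pliers, tape_measure, mouse, screwdriver from where it was at the start of the episode above 0.03 m).
It also fails if it takes over 51 s, if anything falls off the work surface, if the arm or the gripper's body presses on something with over 40 N, if the wrist force passes 120 N, or if a joint passes its speed limit or range.

## Robot

A 6-joint arm with a two-finger parallel gripper is mounted at the origin on a cart in front of the work surface, level with it; the furniture and walls round the work are solid. World frame = base frame: x ahead of the robot, y to its left, z up, the work surface at z = 0. Lengths are in mm, angles in rad, forces in N, time in s.
With the tool pointing down it reaches from about 275 to 1000 mm from the base axis. Payload 8.4 kg.
Tool frame: the origin (TCP) lies between the finger pads; the fingertips stand r.finger_overhang ahead of it and the grasp point (between the pads) is the TCP (r.finger_overhang is the distance from the TCP to the fingertips, in mm); z points along the fingers, y is the line along which they close (so a half turn about z gives the same grasp; the last joint's range is limited). The gripper opens to 85 mm and grips with 20 to 120 N. Pads are 22 mm wide; open, the fingers measure 114 mm over their backs; the gripper's body (76 mm by 85 mm) begins 54 mm behind the grasp point. The pads swing forward as they close: fully open they stand 13 mm farther back than shut.
Start: joints at [1.319, 0.353, 1.633, -0, 1.155, -0.002], TCP at [154.505, 605.604, 250.281] pointing down, gripper open.
Joint ranges: [-2.63, 2.63], [-0.92, 2.1], [0.06, 2.66], [-1.3, 4.44], [0, 2.69], [-3.02, 3.02]. Speed limits (rad/s): [2.22, 2.22, 2.79, 3.14, 3.14, 3.14].

## Interface

Orientations are given as [roll, pitch, yaw] about the fixed x, y, z axes, in that order (R = Rz(yaw) Ry(pitch) Rx(roll)).
In Python, from rig import r, cams, sign_off gives the robot as it stands.
- The arm moves only by the shell command python3 -m crank 'ROWS' [FORCE]. ROWS is JSON, a list of rows, each a list of 7 numbers: the shift along the tool's x, y, z in m, then the turn, a rotation vector about the tool's x, y, z in rad, then the closure, from 0 (fully open) to 1 (shut). In form: [[dx, dy, dz, ax, ay, az, gripper], ...]. A call has 1 to 5 rows; each row is the pose to reach, as a shift and turn from the pose commanded when the call began, along the tool's axes at that moment; what a row does not reach only later rows make up. A row lasts 1/10 s, in which the tool goes at most 50 mm and 8.59 degrees, less where a joint would pass 70% of its speed; a pose out of reach is approached as far as the arm can. A call with a gripper value outside its range is refused whole. The fingers move at their own pace and stop on an object; FORCE is the grip in N (left out, the last holds). Time passes only in rows, so rows that repeat a pose let the fingers close. It gives the time, the measured TCP pose, the force, the opening and the grip force at its end, in the units of the state.
- r.sense(): the state, without advancing time (a new reading comes with each control period).
- cams.grab_frame(name): name is "scene" or "top" or "wrist"; returns a dict with "image" (400x640x3 uint8, red, green, blue), "fx", "fy", "cx", "cy" (pixels), "position" and "orientation" of the camera in the world. Camera axes: x right, y down, z forward; pixel columns grow to the right and rows downward; lengths in mm; the calibration is good to about 2 mm. A picture is of the moment at which its call begins. There is no depth.
- sign_off(): hands the job in; it is judged then, once.
The state is a dict: "clock": time; "qpos": joint angles; "qvel": joint speeds; "joint_efforts": joint torques, N m; "eef_pos": TCP position; "tcp_rot": TCP orientation; "contact_force": force on the tool from outside, world axes, zero at the start; "wrist_torque": the same for the moment, N m; "opening": opening from 0.0 (shut) to 1.0 (fully open); "grasp_force": force on a finger pad.
Only numpy, scipy, OpenCV 4.12 (cv2) and the standard library are available. Lean on these libraries where they do the work, as an engineer would, in place of code of your own. Each camera call takes 0.05 s, during which the arm holds its last target. There are 200 camera calls.

## Working session

There is one attempt and no reset: what is moved stays moved. The work goes in short steps, Python scripts to look and compute and a shell command to move; the robot and the scene stay as the last step left them, time stands still between calls to the robot, and variables do not carry over. Pictures are saved under pics/ and viewed, at most 10 in all, crops included, and the job is handed in when it is done.

```bash
ls; mkdir -p pics; python3 - <<'E'
from rig import r,cams
import cv2,pickle
d={}
for n in("scene","top","wrist"):
    f=cams.grab_frame(n);d[n]=f
    cv2.imwrite(f"pics/{n}0.png",f["image"][:,:,::-1]);print(n,f["fx"],f["fy"],f["cx"],f["cy"],f["position"],f["orientation"])
pickle.dump(d,open("f0.pkl","wb"))
print(r.sense(),r.finger_overhang)
E
```

```text
pics
scene 443.15141646171105 443.15141646171105 323.6685896944337 201.27939046051839 [-375.49673145 -806.54411195  800.57004795] [-2.07432393  0.02487022 -0.8882654 ]
top 393.2523450173249 393.2523450173249 323.48716400462115 199.20849149934648 [ 438.72694561   32.15973007 1056.02139985] [-3.02064454e+00  2.66267820e-04 -1.56943465e+00]
wrist 279.4924060384505 279.4924060384505 318.4513147475165 196.42078346753664 [ 81.87641173 623.53195237 372.13503518] [2.84705633e+00 2.24219214e-03 1.32069485e+00]
{'clock': 0.15, 'qpos': array([ 1.31860604e+00,  3.53536073e-01,  1.63396654e+00,  7.32739130e-06,
        1.15518904e+00, -2.39203736e-03]), 'qvel': array([ 0.0003952 , -0.00140793, -0.00434238,  0.00093924, -0.00199577,
        0.00181184]), 'joint_efforts': array([-2.88432202e-04, -6.05632710e+01, -3.42339277e+01,  2.17167553e-05,
        6.07492664e-03, -1.50581116e-05]), 'eef_pos': array([154.41240726, 605.26960373, 249.70337158]), 'tcp_rot': array([-3.14049367e+00, -9.32920236e-06,  2.89179144e+00]), 'contact_force': array([0.17924592, 0.19655301, 0.3629229 ]), 'wrist_torque': array([ 0.00203888, -0.02388217, -0.08652589]), 'grasp_force': 0.0, 'opening': 0.9960204608937916} 19.0
```

View pics/top0.png

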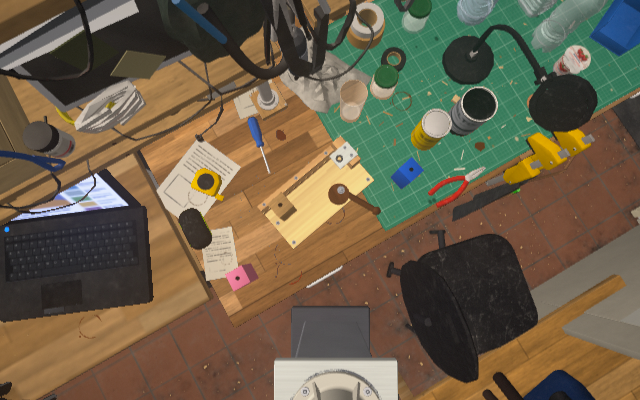

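View pics/scene0.png

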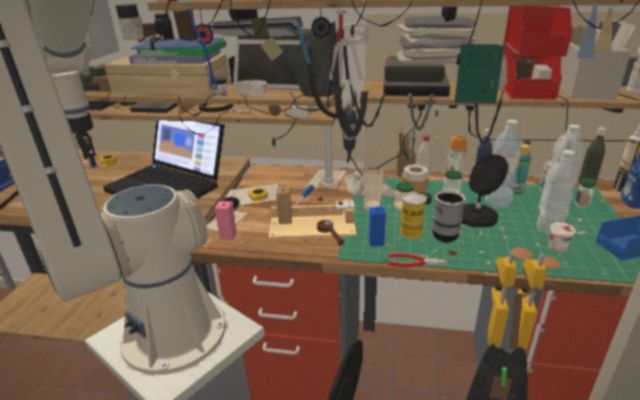

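The top view shows the jig around (320,205), with the stop at (345,155), the block on end at (285,205), and the lever knob at (375,211). Next I'll enlarge it and get helper code ready.

```bash
cat > h.py <<'E'
import numpy as np,cv2
from scipy.spatial.transform import Rotation as R
def ray(f,uv):
    d=np.array([(uv[0]-f["cx"])/f["fx"],(uv[1]-f["cy"])/f["fy"],1.0])
    return np.array(f["position"]),R.from_euler("xyz",f["orientation"]).apply(d)
def onplane(f,uv,z):
    p,d=ray(f,uv);return p+d*(z-p[2])/d[2]
def proj(f,P):
    c=R.from_euler("xyz",f["orientation"]).inv().apply(np.array(P,float)-f["position"])
    return np.array([f["fx"]*c[0]/c[2]+f["cx"],f["fy"]*c[1]/c[2]+f["cy"]])
E
python3 - <<'E'
import pickle,cv2,numpy as np
from h import *
f=pickle.load(open("f0.pkl","rb"))["top"]
im=f["image"][:,:,::-1]
c=im[130:255,255:390];cv2.imwrite("pics/c0.png",cv2.resize(c,None,fx=4.6,fy=4.6,interpolation=cv2.INTER_CUBIC))
hsv=cv2.cvtColor(np.ascontiguousarray(im),cv2.COLOR_BGR2HSV)
for p in[(300,235),(320,220),(285,207),(340,190),(372,208),(330,170),(250,210)]:print(p,hsv[p[1],p[0]])
for p in [(372,180),(292,247)]:print(onplane(f,p,12))
E
```

```text
(300, 235) [ 22 111 244]
(320, 220) [ 21 112 244]
(285, 207) [ 16 133 174]
(340, 190) [  6   8 162]
(372, 208) [ 12 149  99]
(330, 170) [ 19 118 230]
(250, 210) [ 15 143 166]
[617.84774739 -97.83053936  12.        ]
[438.62642108 115.42220067  12.        ]
```

View pics/c0.png

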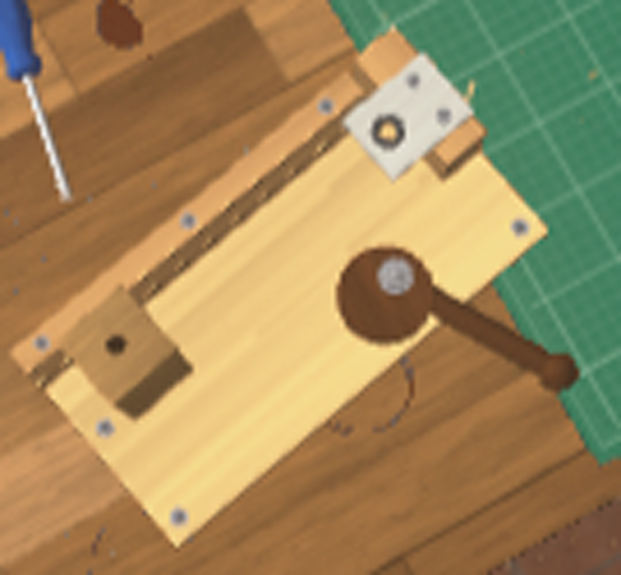

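```bash
python3 - <<'E'
import pickle
from h import *
from scipy.optimize import least_squares
D=pickle.load(open("f0.pkl","rb"));f=D["top"]
w=lambda x,y,z:onplane(f,((x+.5)/4.6+255-.5,(y+.5)/4.6+130-.5),z)
pts=[(547,230,12,142.5,None),(178,545,12,-142.5,None),(395,275,47,52.5,-31.5),(388,131,76,97.5,29.5)]
W=np.array([w(*p[:3])[:2] for p in pts])
def J(q,sg):
    c,s=np.cos(q[2]),np.sin(q[2]);return np.array([q[0]+c*sg[0]-s*sg[1],q[1]+s*sg[0]+c*sg[1]])
def res(q):
    o=[]
    for p,m in zip(pts,W):
        o+=list(J(q,(p[3],q[3] if p[4] is None else p[4]))-m)
    return o
s=least_squares(res,[530,10,-0.87,-70]);print(s.x,np.round(s.fun,1))
q=s.x
c,sn=np.cos(q[2]),np.sin(q[2])
inv=lambda P:np.round([c*(P[0]-q[0])+sn*(P[1]-q[1]),-sn*(P[0]-q[0])+c*(P[1]-q[1])],1)
print("block top",w(116,345,132),inv(w(116,345,132)))
for k in[(121,288),(180,350),(130,405),(62,345)]:print("corner",inv(w(*k,132)))
k=w(560,372,25);print("knob",k,inv(k)); d=inv(k)-[52.5,-31.5];print(np.linalg.norm(d),np.degrees(np.arctan2(d[1],d[0])))
np.save("jig.npy",q)
h=cv2.cvtColor(D["top"]["image"],cv2.COLOR_RGB2HSV)
# scene check
S=D["scene"]
for n,P in dict(stopcornerNear=(142.5,q[3],12),nut=(52.5,-31.5,47),bush=(97.5,29.5,76)).items():
    print(n,proj(S,[*J(q,P[:2]),P[2]]))
cv2.imwrite("pics/s0.png",cv2.resize(S["image"][170:255,250:370,::-1],None,fx=6,fy=6,interpolation=cv2.INTER_CUBIC))
E
```

```text
[577.33166328  48.31189971  -0.86226409 -66.12777056] [ 0.9 -1.  -1.4  1.5  0.5 -0.6 -0.   0.1]
block top [538.04099742 135.71696973 132.        ] [-91.9  27. ]
corner [-71.1  48.1]
corner [-68.6   3.7]
corner [-106.2   -1.4]
corner [-113.    45.1]
knob [ 534.34495964 -106.55504491   25.        ] [  89.6 -133.4]
108.44362590765766 -69.99432364569259
stopcornerNear [354.77691768 232.52907546]
nut [326.61817321 218.80644348]
bush [339.16892196 201.66538137]
```

View pics/s0.png

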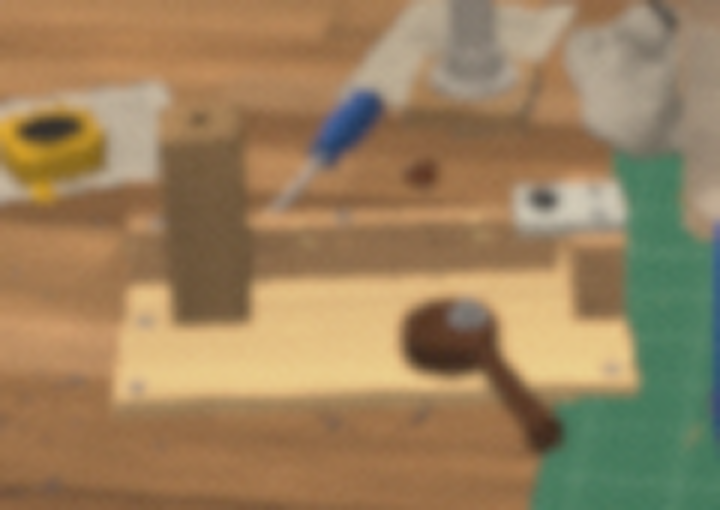

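The scene view agrees with the fit to within about 2 px: nut at (466,315), bush at (542,200), corner at (636,387). Now I'll work out the hover target and the obstacle positions in the jig frame.

```bash
cat >> h.py <<'E'
import os
if os.path.exists("jig.npy"): q=np.load("jig.npy")
def j2w(x,y,z=0):
    c,s=np.cos(q[2]),np.sin(q[2]);return np.array([q[0]+c*x-s*y,q[1]+s*x+c*y,z])
def w2j(P):
    c,s=np.cos(q[2]),np.sin(q[2]);a=P[0]-q[0];b=P[1]-q[1];return np.round([c*a+s*b,-s*a+c*b,P[2]],1)
def go(x,y,z,yaw=None):
    "shift in tool axes (m) to jig point; turn az"
    from rig import r
    s=r.sense();Rt=R.from_euler("xyz",s["tcp_rot"])
    d=Rt.inv().apply(j2w(x,y,z)-s["eef_pos"])/1000
    yaw=q[2]+np.pi if yaw is None else yaw
    t=(Rt.inv()*R.from_euler("xyz",[np.pi,0,yaw])).as_rotvec()
    print("jig now",w2j(s["eef_pos"]),"shift",np.round(d,4),"turn",np.round(t,3),"n",np.linalg.norm(d)/.05,np.linalg.norm(t)/.15)
E
python3 - <<'E'
import pickle
from h import *
f=pickle.load(open("f0.pkl","rb"))["top"]
for n,p,z in(("bluetop",(407,173),120),("pink",(240,272),120),("can",(435,122),133),("tape",(207,182),34),("mouse",(195,228),41),("driver",(255,132),27),("pliersL",(432,193),14)):
    P=onplane(f,p,z);print(n,P.round(),w2j(P))
print(j2w(-170,27,250)); go(-170,27,250)
E
```

```text
bluetop [ 617. -169.  120.] [ 190.7 -111.7  120. ]
pink [380. 228. 120.] [-264.8  -32.6  120. ]
can [ 740. -237.  133.] [322.5 -62.6 133. ]
tape [608. 339.  34.] [-200.9  212.8   34. ]
mouse [487. 364.  41.] [-298.3  136.5   41. ]
driver [746. 217.  27.] [-18.6 237.8  27. ]
pliersL [ 582. -258.   14.] [ 235.6 -195.1   14. ]
[487.210848   194.96536422 250.        ]
jig now [-698.1   41.3  249.7] shift [-0.4239 -0.3153  0.    ] turn [-0.001  0.     0.612] n 10.566067558250678 4.083092213339202
```

```bash
python3 -m crank '[[-0.04,-0.03,0,0,0,0.12,1],[-0.08,-0.06,0,0,0,0.24,1],[-0.12,-0.09,0,0,0,0.36,1],[-0.16,-0.12,0,0,0,0.48,1],[-0.2,-0.15,0,0,0,0.6,1]]' 20; python3 -c "
from h import *
go(-170,27,250)"
```

```text
clock: 0.65
eef_pos: [312.0, 409.1, 250.2]
tcp_rot: [-3.142, 0.0, 2.287]
contact_force: [2.2, 0.3, -0.1]
opening: 0.145
grasp_force: 0.0
jig now [-446.6   33.3  250.2] shift [-2.766e-01 -8.500e-03  2.000e-04] turn [-0.     0.     0.008] n 5.533999540885846 0.053197225067950875
```

```bash
python3 -m crank '[[-0.05,0,0,0,0,0.005,1],[-0.1,-0.002,0,0,0,0.007,1],[-0.15,-0.004,0,0,0,0.007,1],[-0.2,-0.006,0,0,0,0.007,1],[-0.24,-0.008,0,0,0,0.007,1]]';python3 -m crank '[[0,0,0,0,0,0,1],[0,0,0,0,0,0,1]]'; python3 - <<'E'
from h import *
from rig import cams
import pickle
go(-170,27,250)
f=cams.grab_frame("wrist");pickle.dump(f,open("w1.pkl","wb"));cv2.imwrite("pics/w1.png",f["image"][:,:,::-1])
for P in[(-142.5,-66,12),(142.5,-66,12),(52.5,-31.5,47),(97.5,29.5,76),(-92,27,132),(89.6,-133.4,25)]:print(P,proj(f,j2w(*P)).round(1))
E
```

```text
clock: 1.15
eef_pos: [464.9, 223.0, 250.3]
tcp_rot: [3.141, 0.0, 2.284]
contact_force: [1.0, 1.0, 0.4]
opening: 0.003
grasp_force: 0.0
clock: 1.35
eef_pos: [463.8, 224.5, 250.0]
tcp_rot: [-3.141, -0.0, 2.282]
contact_force: [-0.9, -0.1, 0.0]
opening: -0.004
grasp_force: 0.0
jig now [-207.7   28.5  250. ] shift [-0.0377 -0.0016  0.    ] turn [-0.    -0.     0.003] n 0.7544565832173231 0.020541817694411345
(-142.5, -66, 12) [250.8 217.1]
(142.5, -66, 12) [262.3 376.1]
(52.5, -31.5, 47) [277.8 350.5]
(97.5, 29.5, 76) [319.4 392.9]
(-92, 27, 132) [317.7 306.1]
(89.6, -133.4, 25) [216.1 357.6]
```

View pics/w1.png

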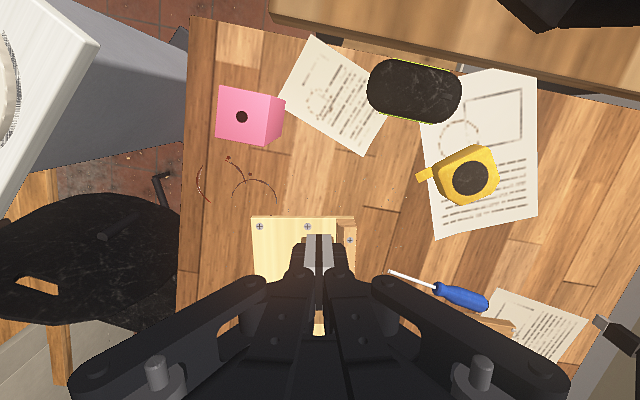

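The wrist view shows the base's near -x corner at (250,217), which matches the prediction. Next I'll move over behind the block's -x face and lower the fingertips.

```bash
python3 -m crank '[[-0.035,-0.0015,0,0,0,0.003,1],[-0.066,-0.0015,0.03,0,0,0.003,1],[-0.066,-0.0015,0.07,0,0,0.003,1],[-0.066,-0.0015,0.11,0,0,0.003,1],[-0.066,-0.0015,0.122,0,0,0.003,1]]';python3 -m crank '[[0,0,0,0,0,0,1],[-0.004,0,0,0,0,0,1],[-0.008,0,0,0,0,0,1],[-0.012,0,0,0,0,0,1],[-0.016,0,0,0,0,0,1]]'; python3 -c "
from h import *
go(-140,27,128)"
```

```text
clock: 1.9
eef_pos: [502.7, 174.7, 124.8]
tcp_rot: [-3.136, -0.002, 2.283]
contact_force: [-0.9, 0.3, -0.2]
opening: -0.001
grasp_force: 0.0
clock: 2.4
eef_pos: [517.1, 162.2, 129.4]
tcp_rot: [3.14, 0.001, 2.282]
contact_force: [0.6, -0.5, -0.3]
opening: -0.0
grasp_force: 0.0
jig now [-125.7   28.3  129.4] shift [ 0.0143 -0.0013  0.0014] turn [0.002 0.001 0.002] n 0.28914693520950785 0.020570095183654186
```

```bash
python3 -m crank '[[-0.006,0,0,0,0,0,1],[-0.012,0,0,0,0,0,1],[-0.018,0,0,0,0,0,1],[-0.024,0,0,0,0,0,1],[-0.03,0,0,0,0,0,1]]';python3 -m crank '[[-0.005,0,0,0,0,0,1],[-0.01,0,0,0,0,0,1],[-0.014,0,0,0,0,0,1],[-0.018,0,0,0,0,0,1],[-0.018,0,0,0,0,0,1]]'; python3 - <<'E'
from h import *
from rig import cams
import pickle
go(-70,27,128)
f=cams.grab_frame("scene");pickle.dump(f,open("s2.pkl","wb"));cv2.imwrite("pics/s2.png",cv2.resize(f["image"][130:265,230:390,::-1],None,fx=4,fy=4,interpolation=cv2.INTER_CUBIC))
E
```

```text
clock: 2.9
eef_pos: [536.1, 139.0, 128.2]
tcp_rot: [-3.142, -0.0, 2.282]
contact_force: [0.3, -0.1, 0.1]
opening: 0.001
grasp_force: 0.0
clock: 3.4
eef_pos: [547.8, 125.6, 128.3]
tcp_rot: [3.141, 0.0, 2.281]
contact_force: [0.1, 0.2, -0.1]
opening: -0.003
grasp_force: 0.0
jig now [-77.9  27.9 128.3] shift [-0.0079 -0.0009  0.0003] turn [0.    0.    0.002] n 0.15902173769406464 0.014457792163041784
```

View pics/s2.png

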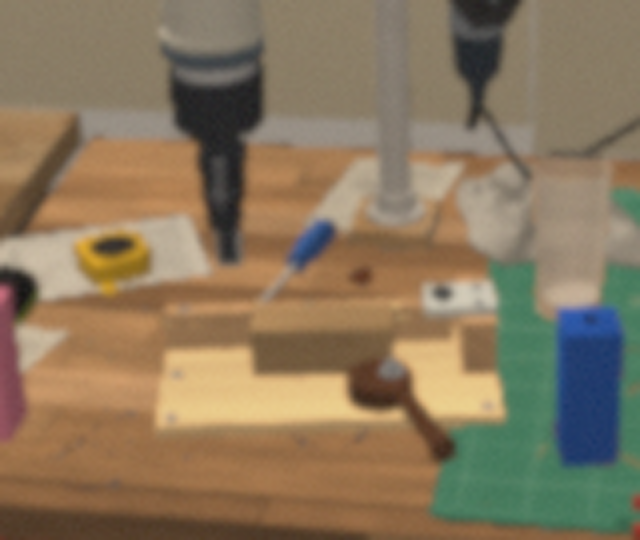

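The block is lying along the fence, from about (253,340) to (395,340) in the crop. I'll back off, lower the fingertips and push it to the stop.

```bash
python3 -m crank '[[0.035,-0.001,0,0,0,0.002,1],[0.035,-0.001,0.03,0,0,0.002,1],[0.035,-0.001,0.06,0,0,0.002,1],[0.035,-0.001,0.08,0,0,0.002,1],[0.035,-0.001,0.08,0,0,0.002,1]]';python3 -m crank '[[-0.008,0,0,0,0,0,1],[-0.016,0,0,0,0,0,1],[-0.024,0,0,0,0,0,1],[-0.032,0,0,0,0,0,1],[-0.04,0,0,0,0,0,1]]'; python3 -m crank '[[-0.008,0,0,0,0,0,1],[-0.016,0,0,0,0,0,1],[-0.024,0,0,0,0,0,1],[-0.032,0,0,0,0,0,1],[-0.036,0,0,0,0,0,1]]';python3 -c "
from h import *
go(-18,27,48)"
```

```text
clock: 3.95
eef_pos: [521.8, 151.5, 46.0]
tcp_rot: [-3.137, -0.002, 2.28]
contact_force: [-0.4, 0.3, -0.2]
opening: -0.003
grasp_force: 0.0
clock: 4.45
eef_pos: [550.8, 120.7, 48.9]
tcp_rot: [3.141, 0.0, 2.279]
contact_force: [-1.1, 0.9, 1.1]
opening: 0.001
grasp_force: 1.0
clock: 4.95
eef_pos: [574.0, 93.5, 48.3]
tcp_rot: [3.141, 0.0, 2.28]
contact_force: [-1.2, 1.6, -0.0]
opening: -0.002
grasp_force: 0.7
jig now [-36.5  26.8  48.3] shift [-0.0185  0.0002  0.0003] turn [0. 0. 0.] n 0.3694112146531714 0.0020060253508142893
```

```bash
python3 -m crank '[[-0.004,0,0,0,0,0,1],[-0.008,0,0,0,0,0,1],[-0.011,0,0,0,0,0,1],[-0.014,0,0,0,0,0,1],[-0.014,0,0,0,0,0,1]]'; for i in 1 2 3; do python3 -m crank '[[-0.001,0,0,0,0,0,1],[-0.002,0,0,0,0,0,1],[-0.002,0,0,0,0,0,1]]'|grep -E 'pos|contact'; done;python3 -c "
from h import *
go(-18,27,48)"
```

```text
clock: 5.45
eef_pos: [582.8, 83.2, 48.3]
tcp_rot: [3.141, 0.0, 2.28]
contact_force: [0.5, 0.2, 0.3]
opening: 0.004
grasp_force: 0.0
eef_pos: [583.8, 81.9, 48.3]
contact_force: [-0.6, 0.1, -0.4]
eef_pos: [585.2, 80.3, 48.3]
contact_force: [-0.1, -0.3, -0.6]
eef_pos: [586.5, 78.8, 48.3]
contact_force: [-0.2, 0.5, -0.4]
jig now [-17.1  26.8  48.3] shift [0.0009 0.0002 0.0003] turn [0. 0. 0.] n 0.018367615015032063 0.0030684370526133454
```

```bash
for i in 1 2 3; do python3 -m crank '[[-0.0006,0,0,0,0,0,1],[-0.0012,0,0,0,0,0,1],[-0.0012,0,0,0,0,0,1]]'|grep -E 'pos|contact'; done;python3 - <<'E'
from h import *
from rig import cams
go(-18,27,48)
f=cams.grab_frame("top");c=f["image"][130:255,255:390,::-1];cv2.imwrite("pics/t3.png",cv2.resize(c,None,fx=4.6,fy=4.6,interpolation=cv2.INTER_CUBIC))
E
```

```text
eef_pos: [586.6, 78.7, 48.3]
contact_force: [-2.9, 6.3, 2.0]
eef_pos: [586.6, 78.6, 48.3]
contact_force: [-6.4, 11.0, 5.2]
eef_pos: [586.6, 78.6, 48.3]
contact_force: [-9.2, 17.6, 8.0]
jig now [-16.9  26.7  48.3] shift [0.0011 0.0003 0.0003] turn [-0.001 -0.005 -0.   ] n 0.02303262985683557 0.03339847317365671
```

View pics/t3.png

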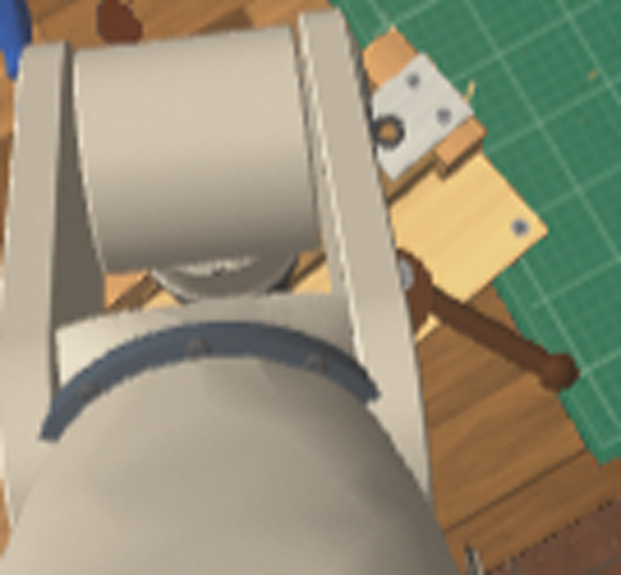

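The force rose to 20 N at the stop, and in the view the lever hasn't moved (knob at (558,372)). I'll back off, lift and go to the lever.

```bash
python3 -m crank '[[0.006,0,0,0,0,0,1],[0.012,0,0,0,0,0,1],[0.012,0,-0.04,0,0,0,1],[0.012,0,-0.08,0,0,0,1],[0.012,0,-0.11,0,0,0,1]]';python3 -m crank '[[0,0,0,0,0,0,1],[0,0,0,0,0,0,1]]'; python3 -c "
from h import *
go(104,-92.6,158,q[2]+np.radians(200))"
```

```text
clock: 7.8
eef_pos: [581.5, 85.2, 160.4]
tcp_rot: [3.14, 0.001, 2.28]
contact_force: [-0.7, 0.4, -0.4]
opening: 0.002
grasp_force: 0.0
clock: 8.0
eef_pos: [581.2, 85.2, 158.8]
tcp_rot: [3.14, 0.001, 2.28]
contact_force: [0.0, -0.2, -0.8]
opening: 0.001
grasp_force: 0.0
jig now [-25.4  27.  158.8] shift [-0.1294 -0.1196  0.0008] turn [ 0.001  0.001 -0.349] n 3.5240645833516275 2.324279583896262
```

```bash
python3 -m crank '[[-0.033,-0.03,0,0,0,-0.09,1],[-0.065,-0.06,0,0,0,-0.18,1],[-0.098,-0.09,0,0,0,-0.27,1],[-0.13,-0.12,0,0,0,-0.35,1],[-0.13,-0.12,0,0,0,-0.35,1]]';python3 -m crank '[[0,0,0,0,0,0,1],[0,0,0,0,0,0,1]]'; python3 - <<'E'
from h import *
from rig import cams
go(104,-92.6,37,q[2]+np.radians(200))
f=cams.grab_frame("top");c=f["image"][100:255,255:430,::-1];cv2.imwrite("pics/t4.png",cv2.resize(c,None,fx=3.8,fy=3.8,interpolation=cv2.INTER_CUBIC))
E
```

```text
clock: 8.5
eef_pos: [573.2, -96.0, 156.5]
tcp_rot: [-3.139, -0.002, 2.629]
contact_force: [0.1, -0.1, -1.2]
opening: -0.003
grasp_force: 0.0
clock: 8.7
eef_pos: [573.9, -90.8, 157.2]
tcp_rot: [-3.141, -0.002, 2.629]
contact_force: [-0.2, -1.0, -0.5]
opening: -0.0
grasp_force: 0.0
jig now [103.4 -93.1 157.2] shift [-0.001   0.0003  0.1202] turn [-0.    -0.002  0.001] n 2.403999263342074 0.013664283489905142
```

View pics/t4.png

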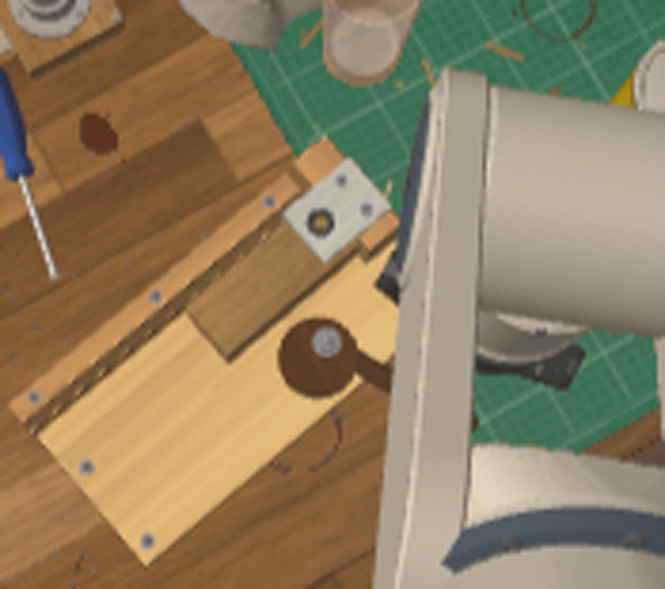

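The block is under the bush along the fence, with its free end around (210,335), and the lever is where it was. I'll lower beside the bar.

```bash
python3 -m crank '[[-0.002,0,0.035,0,0,0,1],[-0.002,0,0.07,0,0,0,1],[-0.002,0,0.1,0,0,0,1],[-0.002,0,0.115,0,0,0,1],[-0.002,0,0.12,0,0,0,1]]';python3 -m crank '[[0,0,0,0,0,0,1],[0.004,0,0,0,0,0,1],[0.008,0,0,0,0,0,1],[0.01,0,0,0,0,0,1],[0.01,0,0,0,0,0,1]]'; python3 - <<'E'
from h import *
go(104,-92.6,37,q[2]+np.radians(200))
for d in np.arange(1,6)*.08: print(np.round([(17.5*(1-np.cos(d))+75*np.sin(d))/1e3,(75*(1-np.cos(d))-17.5*np.sin(d))/1e3,d],4))
E
```

```text
clock: 9.25
eef_pos: [575.3, -91.4, 36.7]
tcp_rot: [-3.141, -0.003, 2.631]
contact_force: [0.6, 1.1, -0.1]
opening: 0.001
grasp_force: 0.0
clock: 9.75
eef_pos: [567.7, -87.6, 39.1]
tcp_rot: [3.141, 0.001, 2.63]
contact_force: [0.2, -0.3, 1.5]
opening: -0.001
grasp_force: 0.0
jig now [ 96.9 -95.8  39.1] shift [-0.0078  0.0005  0.0021] turn [0.    0.001 0.001] n 0.16130281921023312 0.012649408689462622
[ 0.006  -0.0012  0.08  ]
[ 0.0122 -0.0018  0.16  ]
[ 0.0183 -0.002   0.24  ]
[ 0.0245 -0.0017  0.32  ]
[ 0.0306 -0.0009  0.4   ]
```

```bash
python3 -m crank '[[0.006,-0.0012,0.001,0,0,0.08,1],[0.0122,-0.0018,0.001,0,0,0.16,1],[0.0183,-0.002,0.001,0,0,0.24,1],[0.0245,-0.0017,0.001,0,0,0.32,1],[0.0306,-0.0009,0.001,0,0,0.4,1]]';python3 -c "
from h import *
a=np.radians(-70)-.4
u=np.array([np.cos(a),np.sin(a)]);n=np.array([-u[1],u[0]]);F=[52.5,-31.5]+75*u+17.5*n;print(F)
go(*F,37.5,q[2]+a+1.5*np.pi)"
```

```text
clock: 10.25
eef_pos: [541.2, -73.9, 38.0]
tcp_rot: [3.14, 0.002, 2.227]
contact_force: [1.0, -3.8, 1.2]
opening: -0.004
grasp_force: 1.5
[  66.15889518 -107.29369751]
jig now [  69.3 -107.    38. ] shift [ 0.0031 -0.0005  0.0005] turn [ 0.001  0.002 -0.002] n 0.06360324495457685 0.019567937060406482
```

Contact force is small (about 4 N) and it's tracking well, so I'll keep following the arc.

```bash
python3 -m crank '[[0.006,-0.0012,0,0,0,0.08,1],[0.0122,-0.0018,0,0,0,0.16,1],[0.0183,-0.002,0,0,0,0.24,1],[0.0245,-0.0017,0,0,0,0.32,1],[0.0306,-0.0009,0,0,0,0.4,1]]';python3 -m crank '[[0.006,-0.0012,0,0,0,0.08,1],[0.0122,-0.0018,0,0,0,0.16,1],[0.0183,-0.002,0,0,0,0.24,1],[0.0245,-0.0017,0,0,0,0.32,1],[0.0306,-0.0009,0,0,0,0.4,1]]';python3 -c "
from h import *
a=np.radians(-70)-1.2
u=np.array([np.cos(a),np.sin(a)]);n=np.array([-u[1],u[0]]);F=[52.5,-31.5]+75*u+17.5*n;print(F)
go(*F,37.5,q[2]+a+1.5*np.pi)"
```

```text
clock: 10.75
eef_pos: [521.2, -50.1, 37.8]
tcp_rot: [3.141, 0.001, 1.827]
contact_force: [-0.7, -4.0, 2.1]
opening: -0.002
grasp_force: 1.5
clock: 11.25
eef_pos: [512.1, -20.6, 37.7]
tcp_rot: [3.141, 0.001, 1.427]
contact_force: [-0.8, -2.6, 1.4]
opening: -0.002
grasp_force: 1.7
[  7.64517335 -94.10426923]
jig now [  9.9 -94.4  37.7] shift [ 0.0017 -0.0015  0.0002] turn [ 0.     0.001 -0.002] n 0.04572563564996116 0.012308157536749964
```

```bash
python3 -m crank '[[0.006,-0.0012,0,0,0,0.08,1],[0.0122,-0.0018,0,0,0,0.16,1],[0.0183,-0.002,0,0,0,0.24,1],[0.0245,-0.0017,0,0,0,0.32,1],[0.0306,-0.0009,0,0,0,0.4,1]]';python3 -m crank '[[0.006,-0.0012,0,0,0,0.08,1],[0.0122,-0.0018,0,0,0,0.16,1],[0.0153,-0.002,0,0,0,0.2,1],[0.0153,-0.002,0,0,0,0.2,1]]';python3 -c "
from h import *
a=np.radians(-175)
u=np.array([np.cos(a),np.sin(a)]);n=np.array([-u[1],u[0]]);F=[52.5,-31.5]+75*u+17.5*n;print(F)
go(*F,37.5,q[2]+a+1.5*np.pi)"
```

```text
clock: 11.75
eef_pos: [515.1, 9.9, 37.5]
tcp_rot: [-3.141, 0.001, 1.027]
contact_force: [-2.1, -2.8, 1.9]
opening: -0.004
grasp_force: 1.7
clock: 12.15
eef_pos: [520.7, 23.6, 37.4]
tcp_rot: [-3.141, 0.002, 0.829]
contact_force: [-4.2, -5.3, 3.4]
opening: 0.003
grasp_force: 3.1
[-20.68937686 -55.47008792]
jig now [-18.1 -59.1  37.4] shift [ 0.0039 -0.0021 -0.0001] turn [-0.001  0.002  0.033] n 0.08870071560952525 0.2218056707902089
```

Nearly closed. I'll press straight in small steps until it hits the limit.

```bash
for i in 1 2 3 4 5; do python3 -m crank '[[0.0008,0,0,0,0,0.006,1],[0.0015,0,0,0,0,0.008,1],[0.0015,0,0,0,0,0.008,1]]'|grep -E 'pos|contact'; done;python3 -c "
from h import *
go(-20.7,-55.5,37.5,q[2]+np.radians(95))"
```

```text
eef_pos: [520.8, 24.1, 37.3]
contact_force: [-6.8, -8.6, 6.9]
eef_pos: [521.6, 25.2, 37.3]
contact_force: [-7.1, -7.6, 6.6]
eef_pos: [522.2, 26.2, 37.2]
contact_force: [-7.6, -9.2, 7.4]
eef_pos: [522.3, 26.6, 37.1]
contact_force: [-10.4, -15.0, 10.4]
eef_pos: [522.4, 26.9, 37.1]
contact_force: [-13.3, -19.9, 15.3]
jig now [-19.5 -55.7  37.1] shift [ 0.0002 -0.0012 -0.0004] turn [-0.004  0.009 -0.005] n 0.025574934258147993 0.07218248977576365
```

```bash
python3 -m crank '[[0.001,0,0,0,0,0,1],[0.001,0,0,0,0,0,1]]'|grep -E 'pos|contact'; python3 -m crank '[[-0.008,0,0,0,0,0,1],[-0.02,0,0,0,0,0,1],[-0.02,0,-0.04,0,0,0,1],[-0.02,0,-0.09,0,0,0,1],[-0.02,0,-0.14,0,0,0,1]]'; python3 -m crank '[[-0.03,0,-0.03,0,0,0,1],[-0.07,0,-0.05,0,0,0,1],[-0.1,0.03,-0.05,0,0,0,1],[-0.12,0.06,-0.05,0,0,0,1],[-0.12,0.06,-0.05,0,0,0,1]]';python3 - <<'E'
from h import *
from rig import cams
f=cams.grab_frame("top");c=f["image"][130:255,255:390,::-1];cv2.imwrite("pics/t5.png",cv2.resize(c,None,fx=4.6,fy=4.6,interpolation=cv2.INTER_CUBIC))
f=cams.grab_frame("scene");cv2.imwrite("pics/s5.png",cv2.resize(f["image"][170:265,230:390,::-1],None,fx=5,fy=5,interpolation=cv2.INTER_CUBIC))
E
```

```text
eef_pos: [522.4, 27.0, 37.0]
contact_force: [-15.8, -25.2, 17.3]
clock: 14.35
eef_pos: [512.8, 15.9, 178.6]
tcp_rot: [-3.141, 0.001, 0.79]
contact_force: [1.4, -0.1, -1.3]
opening: -0.003
grasp_force: 0.0
clock: 14.85
eef_pos: [472.3, -114.7, 228.1]
tcp_rot: [3.139, -0.001, 0.787]
contact_force: [-0.3, 0.2, 0.1]
opening: 0.001
grasp_force: 0.0
```

View pics/t5.png

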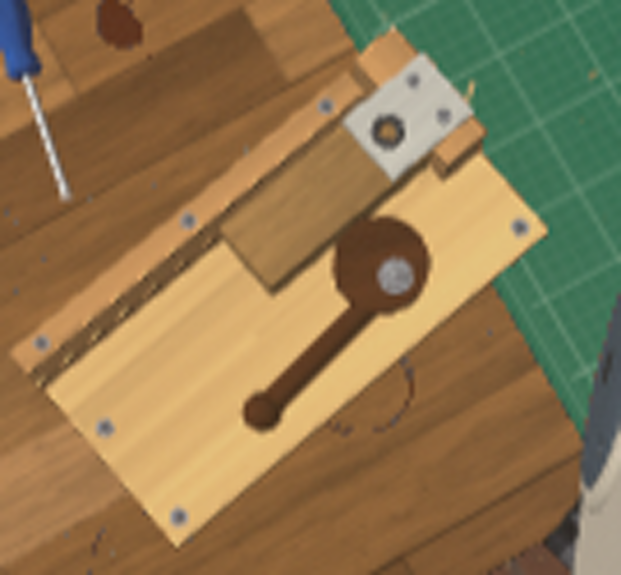

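View pics/s5.png

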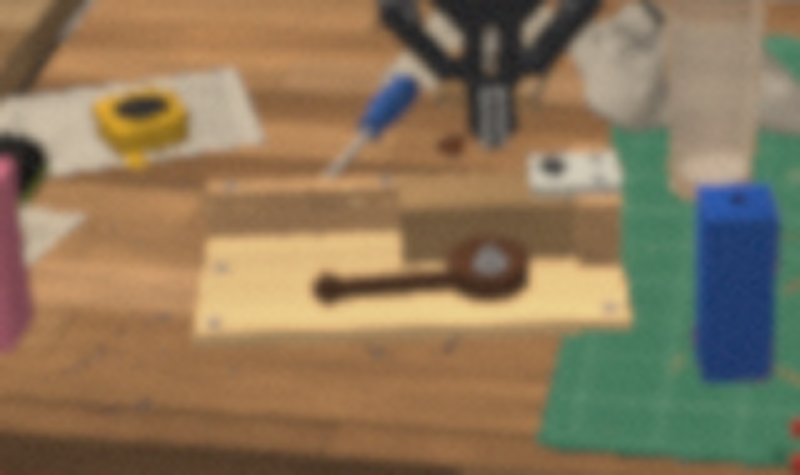

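The block is clamped between the cam and the fence under the bush. The knob is at (263,412), and the block's free end corners are at (222,233) and (274,292). I'll check these numerically.

```bash
python3 - <<'E'
from h import *
import pickle
f=pickle.load(open("f0.pkl","rb"))["top"]
w=lambda x,y,z:w2j(onplane(f,((x+.5)/4.6+254.5,(y+.5)/4.6+129.5),z))
k=w(263,412,25);n=w(395,275,47);print(k,n,2.1+5/57.3*0-(np.arctan2(*(k-n)[[1,0]])+np.radians(175)), w(222,233,57),w(274,292,57),np.linalg.norm((k-n)[:2]))
E
```

```text
[-54.4 -40.5  25. ] [ 51.7 -31.5  47. ] 2.102643403687941 [-7.7 48.6 57. ] [-7.1  4.3 57. ] 106.48103117457117
```

```bash
python3 -c "
from rig import sign_off
print(sign_off())"
```

```text
the job is handed in; nothing more can be done
None
```

The job is handed in: the block is tipped, its end is against the end stop, and the cam lever is closed at about 2.10 rad, clamping it to the fence. The jig views show nothing disturbed; sign-off returned no verdict, and the camera put the block's centre at about y = 26.5 mm against the 27 mm limit, within the fit's 1–2 mm error.

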